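# Index the plate divider on by a fifth of a turn and hold it

### The job

Lift the black T-handled key up and off its wire hanger, lower its square end fully home into the square socket of the plate divider, and turn it clockwise (seen from above) by three clicks, so that the wheel rests in the third stop from where it stood and the next red mark stands where the first one was; do not run past that stop or turn it back below where it stood. Finish while still gripping the key, upright and fully home in the socket, holding the divider at the third stop ready for the plate to be marked. Leave the bisque fish, the paint jar beside the divider and the white cup where they stand.

Things in the scene. Friction and masses are not known exactly. Their poses are not given: they have to be found in the camera images.
- key_grip (a point): Centre of the loose T key's black grip, a flat-sided bar 92 mm long (y axis), 18 mm wide (x axis: pinch it so) and 22 mm high. The key hangs upright, shank straight down; z points up along the shank. Its foot is 89 mm below this point.
- key_tip (a point): Middle of the foot of the key. Lowest comes the steel square end, 16 mm square and 24 mm long, sides along this point's x and y axes (parallel and square to the grip), its last 3 mm tapering to 11 mm; above it a 17 mm round shank, and a 25 mm collar 6 mm high just under the grip. It fits the socket at every quarter turn.
- key: The whole T key, 0.16 kg; origin and axes as key_tip.
- hanger: Fixed wire key hanger: wooden foot 12 mm thick, a post 68 mm behind (+x) the key, and a two-pronged wire fork whose prongs run forward along -x, 54 mm apart (47 mm free between), and turn up 15 mm at their front ends, 26 mm in front of the key. Nothing of it is higher than 136 mm. Origin on the table under the fork point; z up.
- fork (a point): Fixed point on the hanger midway between the two prongs, level with their tops, 120 mm above the table. The underside of the key's grip rests on the prongs near here (grip along the hanger's y axis), the shank hanging between them. Axes as the hanger.
- socket (a point): Middle of the mouth of the square socket on top of the divider's index wheel, 82 mm above the table; turns with the wheel. Hole 18 mm square, sides along this point's x and y axes, 22 mm deep, rim chamfered 3 mm; z up. With the key fully home the grip's centre is 67 mm above this point.
- divider: Grey-green cast base of the plate divider, fixed; origin on the table under the socket, z up. Index wheel 92 mm in diameter, top at 54 mm. 115 mm to +x a 120 mm plate table bears a 95 mm bisque disc; a steel rule over it and its post reach 87 mm. Base spans x -62 to 200 mm, y -56 to 56 mm; spring detent with brass cap out to y -109 mm, up to 60 mm high.
- index (a joint): Index wheel angle (rad): starts in a stop at 0, grows clockwise seen from above. A sprung roller drops between 15 pins: a stop every 0.419 rad, the third at 1.257; no end stops. Leaving a stop takes about 0.17 N m; past half-way the wheel snaps on into the next, as far as the key's play in the socket (about 0.12 rad each way) lets it. Plate table turns with it 1:1; every third stop has a red mark.
- fish_mid (a point): White bisque fish, 63 x 104 x 77 mm, standing loose on the table; point half-way up. Leave alone.
- jar_mid (a point): Paint jar of yellow paint with a blue lid, the one nearest the divider, 42 mm in diameter, 82 mm tall, loose; point half-way up. Leave alone.
- cup_mid (a point): White cup, 66 mm in diameter, 59 mm tall, loose; point half-way up. Leave alone.
Things that resemble listed ones, but are neither listed nor needed, are in the scene too. What is shaped like the part that bears jar_mid but green is not meant.

How it is judged (in metres and radians):
On the way, in this order (a step that is already met when the one before it is completed fails the run):
1. the key is lifted up off its hanger, gripped, at least 40 mm from where it hung (contact force between the fingers and key above 2 N and distance between key_tip and fork above 0.04 m and height (world z) of key_grip above 0.15 m and contact force between key and hanger below 0.05 N), for 0.1 s.
2. the key stands fully home in the socket (foot within 6 mm of its floor), upright, the wheel still in its starting stop (horizontal distance between key_tip and socket below 0.005 m and z of key_tip in the frame of socket below -0.016 m and angle between key_grip's own z axis and vertical below 0.12 rad and value of joint index between -0.2 and 0.2 rad), for 0.2 s.
3. the wheel, turned with the key, rests in the third stop (horizontal distance between key_tip and socket below 0.005 m and z of key_tip in the frame of socket below -0.016 m and angle between key_grip's own z axis and vertical below 0.12 rad and value of joint index between 1.1666 and 1.3466 rad), for 0.3 s.
At the end, for the whole second after the job is handed in: The fingers still grip the key (over 2 N); the key is upright (within 0.12 rad) and fully home in the socket (foot within 6 mm of its floor and 5 mm of its axis); the wheel is still, within 0.09 rad of the third stop (1.257 rad); fish, jar and cup stand upright within 20 mm of where they stood (all of step 3 and contact force between the fingers and key above 2 N and velocity of joint index between -0.1 and 0.1 rad/s and angle between each of fish_mid, jar_mid, cup_mid's own z axis and vertical below 0.4 rad and distance of each of fish_mid, jar_mid, cup_mid from where it was at the start of the episode below 0.02 m); the arm keeps its last pose, push and grip.
It fails at once if the wheel runs on past the third stop towards the fourth, or is turned back from its start by half a step (value of joint index above 1.47 rad or value of joint index below -0.21 rad).
It fails at once if the wheel is turned by anything but the key in its socket (value of joint index above 0.25 rad and (z of key_tip in the frame of socket above -0.008 m or horizontal distance between key_tip and socket above 0.012 m)).
It fails at once if the fish, the jar or the cup is pushed more than 20 mm or knocked over (distance of any of fish_mid, jar_mid, cup_mid from where it was at the start of the episode above 0.02 m or angle between any of fish_mid, jar_mid, cup_mid's own z axis and vertical above 0.5 rad).
It also fails if it takes over 51 s, if anything falls off the work surface, if the arm or the gripper's body presses on something with over 40 N, if the wrist force passes 120 N, or if a joint passes its speed limit or range.

### The arm

A 6-joint arm with a two-finger parallel gripper is mounted at the origin on the work surface; the furniture and walls round the work are solid. World frame = base frame: x ahead of the robot, y to its left, z up, the work surface at z = 0. Lengths are in mm, angles in rad, forces in N, time in s.
With the tool pointing down it reaches from about 350 to 775 mm from the base axis. Payload 7.3 kg.
Tool frame: the origin (TCP) lies on the centre line of the jaws, within the pads' length; the fingertips stand finger_overhang ahead of it and the grasp point (between the pads) lies 8 mm behind it (finger_overhang is the distance from the TCP to the fingertips, in mm); z points along the fingers, y is the line along which they close (so a half turn about z gives the same grasp; the last joint's range is limited). The gripper opens to 92 mm and grips with 3 to 60 N. Pads are 19 mm wide; open, the fingers measure 130 mm over their backs; the gripper's body (75 mm by 190 mm) begins 47 mm behind the grasp point.
Start: joints at [-0.146, 0.342, 1.524, -0, 1.275, -0.146], TCP at [525.018, 0.02, 237.741] pointing down, gripper open.
Joint ranges: [-2.53, 2.53], [-0.77, 2.02], [0.04, 2.7], [-1, 4.14], [0.28, 2.66], [-3.11, 3.11]. Speed limits (rad/s): [2.57, 2.57, 3.14, 3.14, 3.14, 3.14].

### API

Orientations are given as [roll, pitch, yaw] about the fixed x, y, z axes, in that order (R = Rz(yaw) Ry(pitch) Rx(roll)).
In Python, from plant import get_obs, capture, close_job, finger_overhang gives the robot as it stands.
- The arm moves only by the shell command python3 -m inch 'ROWS'. ROWS is JSON, one flat list of numbers, 7 for each row, row after row: the turn, a rotation vector about the tool's x, y, z scaled (see below), then the shift along the tool's x, y, z scaled (see below), then the closure, from -1 (fully open) to 1 (shut). In form: [ax, ay, az, tx, ty, tz, gripper, ax, ay, az, tx, ty, tz, gripper, ...]. A call has 1 to 10 rows; each row shifts and turns the commanded pose from where the row before left it, along the tool's axes as they then stand; what a row does not reach is not made up. The controller multiplies each number of a shift by 0.8 m and each number of a turn by 1.5 rad. A row lasts 1/12 s, in which the tool goes at most 41.7 mm and 7.16 degrees, less where a joint would pass 70% of its speed; a pose out of reach is approached as far as the arm can. A call with a number of a shift or a turn outside -1 to 1 is refused whole. A call with a gripper value outside its range is refused whole. The fingers move at their own pace and stop on an object; the grip force is fixed at half the most. Time passes only in rows, so rows that do not move let the fingers close. It gives the time, the measured TCP pose, the force, the opening and the grip force at its end, in the units of the state.
- get_obs(): the state, without advancing time (a new reading comes with each control period).
- capture(name): name is "scene" or "side" or "wrist"; returns a dict with "image" (480x640x3 uint8, red, green, blue), "mtx" (3x3 intrinsics, pixels), "distortion" ([k1, k2, p1, p2, k3] as OpenCV has them; the pictures are not rectified), "pose" (4x4, takes a point from camera to world coordinates). Camera axes: x right, y up, looking along -z (the intrinsics and any distortion apply to the point x, -y, -z); pixel columns grow to the right and rows downward; lengths in mm; the calibration is good to about 2 mm. A picture is of the moment at which its call begins. There is no depth.
- close_job(): hands the job in; it is judged then, once.
The state is a dict: "time": time; "joint_positions": joint angles; "dq": joint speeds; "tau": joint torques, N m; "tool_pos": TCP position; "tcp_rot": TCP orientation; "contact_force": force on the tool from outside, world axes, zero at the start; "moment": the same for the moment, N m; "grip_width": finger opening in mm; "finger_force": force on a finger pad.
Only numpy, scipy, OpenCV 4.12 (cv2) and the standard library are available. Lean on these libraries where they do the work, as an engineer would, in place of code of your own. Each camera call takes 0.05 s, during which the arm holds its last target. There are 200 camera calls.

## Working session

There is one attempt and no reset: what is moved stays moved. The work goes in short steps, Python scripts to look and compute and a shell command to move; the robot and the scene stay as the last step left them, time stands still between calls to the robot, and variables do not carry over. Pictures are saved under pics/ and viewed, at most 10 in all, crops included, and the job is handed in when it is done.

```bash
mkdir -p pics
python3 - <<'E'
from plant import *
import cv2,pickle
d={n:capture(n) for n in("scene","side","wrist")}
pickle.dump(d,open("c0.pkl","wb"))
for n in d: cv2.imwrite(f"pics/{n}0.png",d[n]["image"][...,::-1]); print(n,d[n]["pose"].round(2).tolist(),d[n]["mtx"].round(1).tolist(),d[n]["distortion"])
print(get_obs(),finger_overhang)
E
```

```text
scene [[0.45, 0.67, -0.58, -292.31], [-0.89, 0.34, -0.3, -470.25], [-0.01, 0.66, 0.76, 1096.19], [0.0, 0.0, 0.0, 1.0]] [[587.1, 0.0, 322.4], [0.0, 587.1, 243.5], [0.0, 0.0, 1.0]] [-0.19987818  0.          0.          0.          0.        ]
side [[1.0, 0.02, -0.02, 475.96], [-0.02, 0.48, -0.87, -1162.62], [-0.01, 0.87, 0.48, 727.03], [0.0, 0.0, 0.0, 1.0]] [[572.9, 0.0, 320.6], [0.0, 572.9, 238.3], [0.0, 0.0, 1.0]] [-0.15214434  0.          0.          0.          0.        ]
wrist [[1.0, -0.0, 0.0, 525.8], [-0.0, 0.97, 0.26, 68.54], [-0.0, -0.26, 0.97, 384.16], [0.0, 0.0, 0.0, 1.0]] [[340.7, 0.0, 322.2], [0.0, 340.7, 236.1], [0.0, 0.0, 1.0]] [-0.05961644  0.          0.          0.          0.        ]
{'time': 0.15, 'joint_positions': array([-1.45979793e-01,  3.42599025e-01,  1.52470131e+00, -2.75590473e-05,
        1.27544526e+00, -1.45963381e-01]), 'dq': array([-0.00090014, -0.00205982, -0.00308321,  0.00111585, -0.00035595,
        0.00072727]), 'tau': array([ 7.52666965e-04, -4.31470585e+01, -2.44352603e+01,  7.18239485e-02,
        5.38185902e-02, -1.32920518e-04]), 'tool_pos': array([5.24736648e+02, 6.34035210e-02, 2.37219364e+02]), 'tcp_rot': array([-3.14044814e+00, -1.41613887e-04,  1.57078787e+00]), 'contact_force': array([-0.21324917, -0.00616632, -0.28134215]), 'moment': array([-0.0010709 ,  0.05922821, -0.0022556 ]), 'finger_force': 0.0, 'grip_width': 91.7193194100096} 11.0
```

View pics/scene0.png

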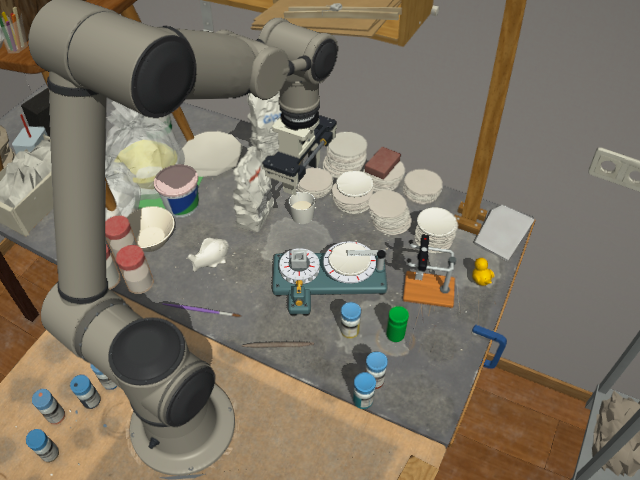

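View pics/side0.png

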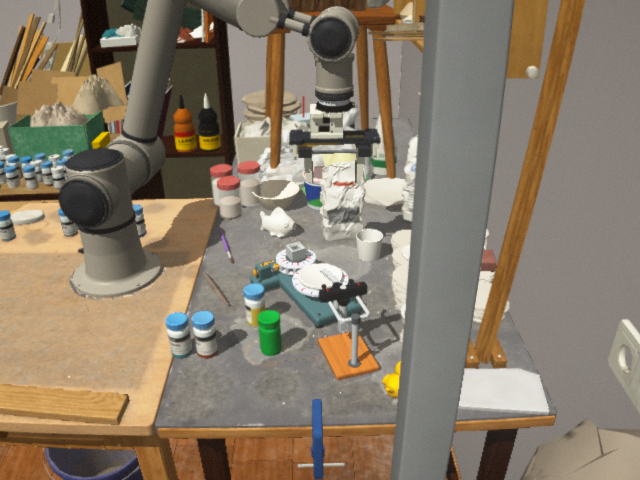

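View pics/wrist0.png

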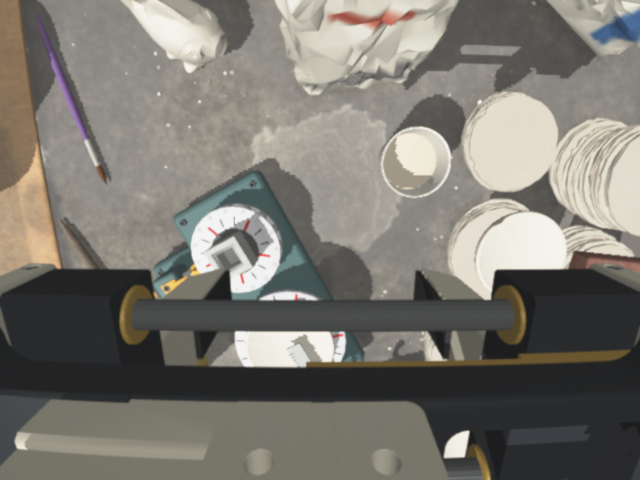

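The scene view shows the black key on the orange-footed hanger at scene (424,250) and side (343,291). The divider socket is at scene (299,260), side (294,250) and wrist (233,256). 

Lookalikes:
- **Key:** nothing else looks like a T key. The other dark items are the gripper parts at scene (290,160) and the blue clamp at (490,345).
- **Jar:** the yellow jar with the blue lid at scene (350,318) is the one to leave. The green jar at (398,323) and the blue-lidded jars at (376,368) and (364,390) are not it.
- **Cup and fish:** cup at scene (302,208), fish at (210,253).

Next is one close crop.

```bash
cat > h.py <<'E'
import numpy as np,cv2
from scipy.optimize import least_squares
def rt(c):
    P=np.array(c["pose"]);F=np.diag([1.,-1,-1]);R=F@P[:3,:3].T;return R,-R@P[:3,3]
def proj(c,X):
    R,t=rt(c);return cv2.projectPoints(np.float64(X).reshape(-1,1,3),cv2.Rodrigues(R)[0],t,c["mtx"],np.array(c["distortion"]))[0][:,0]
def ray(c,px):
    u=cv2.undistortPoints(np.float64([[px]]),c["mtx"],np.array(c["distortion"]))[0,0]
    R,t=rt(c);return -R.T@t,R.T@np.array([u[0],u[1],1])
def atz(c,px,z):
    o,d=ray(c,px);return o+d*(z-o[2])/d[2]
def tri(obs):
    return least_squares(lambda X:np.concatenate([proj(c,X)[0]-p for c,p in obs]),[600,-150,100])
E
python3 - <<'E'
import pickle,cv2,numpy as np
d=pickle.load(open("c0.pkl","rb"))
def cr(n,x,y,w,h): return cv2.resize(d[n]["image"][y:y+h,x:x+w,::-1],(400,300),interpolation=cv2.INTER_CUBIC)
a=cr("scene",380,220,100,75);b=cr("side",300,265,100,75);c=cr("wrist",170,190,133,100);e=cr("scene",262,235,80,60)
cv2.imwrite("pics/crop1.png",np.vstack([np.hstack([a,b]),np.hstack([c,e])]))
E
```

```text
(no output)
```

View pics/crop1.png

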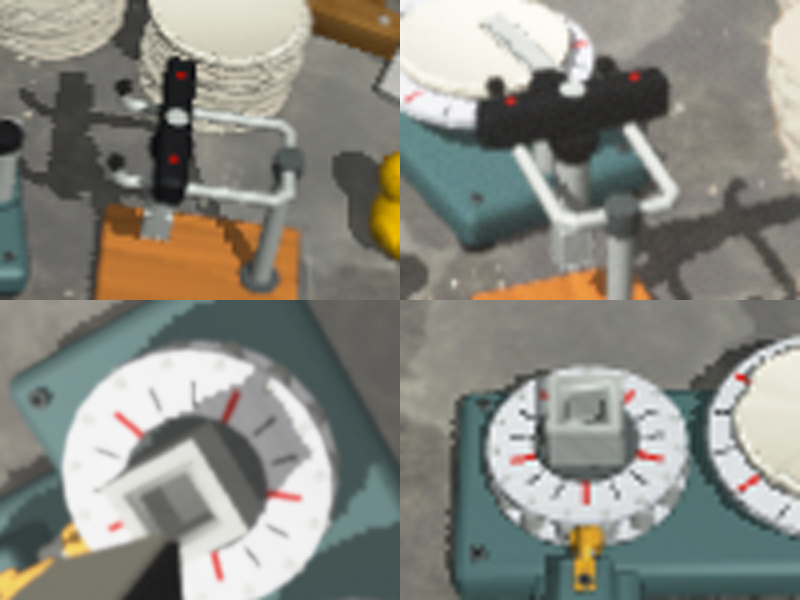

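The crop shows the key grip with its white centre dot at scene (424,249) and red dots at (425.2,238.8) and (423.5,259.8). In the side view the same dots are at (343,287), (328,290) and (358.5,284). The socket mouth is at scene (299.2,256) and wrist (228,258), and its sides look parallel to the base.

Run:
```python
import pickle
from h import *
d=pickle.load(open("c0.pkl","rb"));s,i,w=d["scene"],d["side"],d["wrist"]
np.set_printoptions(precision=1,suppress=True)
for n,a,b in [("mid",(424,249.25),(343,287)),("r1",(425.25,238.75),(358.5,284)),("r1x",(425.25,238.75),(328,290.25)),("r2",(423.5,259.75),(328,290.25)),("r2x",(423.5,259.75),(358.5,284)),("sock",(299.2,256),(294.2,246))]:
    r=tri([(s,a),(i,b)]);print(n,r.x,r.cost, atz(s,a,142),atz(i,b,142))
print("sock@82",atz(s,(299.2,256),82),atz(w,(228.2,257.7),82),atz(i,(294.2,246),82))
# wrist outer socket edges, scale 3 crop
W=lambda x,y:(170+x/3.,190+(y-300)/3.)
for p,q in [((105,487),(188,437)),((188,437),(245,527)),((105,487),(168,570))]:
    v=(atz(w,W(*q),82)-atz(w,W(*p),82));print("edge",np.degrees(np.arctan2(v[1],v[0])),np.linalg.norm(v))
v=atz(w,(256,172),30)-atz(w,(176,214),30);print("base short",np.degrees(np.arctan2(v[1],v[0])),np.linalg.norm(v))
S=lambda x,y:(262+(x-400)/5,235+(y-300)/5)
a=atz(s,(275,291),20);b=atz(s,(386,291),20);print("base front",b-a,np.degrees(np.arctan2((b-a)[1],(b-a)[0])))
for n,p,z in[("jar",(350,310),82),("cup",(302,200),59),("fish",(210,250),40),("post",(380,254),87),("hangpost",(452,252),120),("green",(398,313),80),("prong1",(411,242),136),("prong2",(409,260),136)]:print(n,atz(s,p,z))
```

```text
mid [ 530.5 -290.4  139.4] 0.45791245605009323 [ 526.4 -291.7  142. ] [ 531.1 -292.8  142. ]
r1 [ 559.7 -282.4  139.9] 0.42531309184609034 [ 555.9 -283.6  142. ] [ 560.2 -284.   142. ]
r1x [ 514.8 -298.5  155.2] 110.42035008373165 [ 555.9 -283.6  142. ] [ 503.4 -302.3  142. ]
r2 [ 502.7 -299.7  139.2] 0.48629198065494483 [ 498.5 -301.   142. ] [ 503.4 -302.3  142. ]
r2x [ 547.6 -283.5  123.4] 142.42032947859946 [ 498.5 -301.   142. ] [ 560.2 -284.   142. ]
sock [434.6 -34.9  81.6] 0.5087213306960855 [389.6 -61.8 142. ] [ 439.4 -138.2  142. ]
sock@82 [432.5 -36.2  82. ] [437.3 -32.3  82. ] [435.6 -33.1  82. ]
edge 30.624245228066428 31.683669352149586
edge -61.25680862595281 33.32347399680886
edge -57.26309956606472 32.89769198696916
base short 26.377511126551784 98.53228266510366
base front [ 113.6 -225.4    0. ] -63.243362437506384
jar [ 351.3 -200.7   82. ]
cup [612.3  54.4  59. ]
fish [382.8 180.5  40. ]
post [ 515.6 -197.4   87. ]
hangpost [ 565.7 -345.9  120. ]
green [ 390.5 -293.3   80. ]
prong1 [ 538.2 -257.7  136. ]
prong2 [ 488.9 -272.4  136. ]
```

```bash
python3 -m inch '[0,0,0,-0.0125,-0.0354,0,-1, 0,0,0,-0.0125,-0.0354,0,-1, 0,0,0,-0.0125,-0.0354,0,-1, 0,0,0.08,0,0,0,-1, 0,0,0.08,0,0,0,-1, 0,0,0.08,0,0,0,-1, 0,0,0.08,0,0,0,-1, 0,0,0.08,0,0,0,-1, 0,0,0.08,0,0,0,-1, 0,0,0.08,0,0,0,-1]'; python3 -m inch '[0,0,0.08,0,0,0,-1,0,0,0.08,0,0,0,-1,0,0,0.0533,0,0,0,-1,0,0,0,0,0,0,-1,0,0,0,0,0,0,-1]'
python3 - <<'E'
from plant import *
import cv2,pickle
d=capture("wrist");pickle.dump(d,open("c1.pkl","wb"))
cv2.imwrite("pics/w1.png",cv2.resize(d["image"][70:310,160:480,::-1],(800,600),interpolation=cv2.INTER_CUBIC));o=get_obs();print(o["tool_pos"],o["tcp_rot"])
E
```

```text
time: 0.98
tool_pos: [439.9, -29.9, 237.6]
tcp_rot: [-3.141, 0.0, 0.725]
contact_force: [-0.0, 0.5, 0.3]
grip_width: 91.7
finger_force: 0.0
time: 1.4
tool_pos: [439.9, -29.9, 237.6]
tcp_rot: [-3.141, 0.0, 0.413]
contact_force: [-0.2, 0.2, 0.0]
grip_width: 91.5
finger_force: 0.0
[439.95139863 -29.93841686 237.61468103] [-3.14145707e+00  1.76619208e-04  4.13632247e-01]
```

View pics/w1.png

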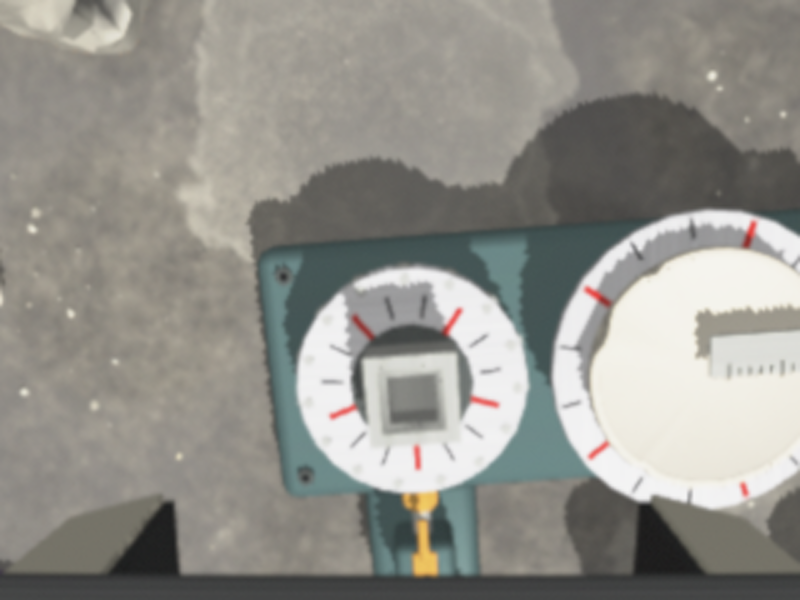

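The socket tower's top corners are at crop (362,360), (456,351), (461,438) and (370,446). The wheel disc is centred near crop (412,378), and the base edges are clear.

Run:
```python
import pickle
from h import *
np.set_printoptions(precision=1,suppress=True)
w=pickle.load(open("c1.pkl","rb"));C=lambda x,y:(160+x/2.5-.3,70+y/2.5-.3)
g=lambda x,y,z:atz(w,C(x,y),z)
q=[g(*p,82) for p in[(362,360),(456,351),(461,438),(370,446)]]
print(np.mean(q,0))
for k in range(4):
    v=q[(k+1)%4]-q[k];print(np.degrees(np.arctan2(v[1],v[0]))%90,np.linalg.norm(v))
print("wheel",g(412,378.5,54))
for a,b,z in[((262,258),(288,490),25),((300,247),(560,232),25)]:
    v=g(*b,z)-g(*a,z);print("base",np.degrees(np.arctan2(v[1],v[0]))%90)
# red marks
for p in[(362,327),(453,321),(343,411),(484,402),(418,457)]:
    v=g(*p,54)-g(412,378.5,54);print("mark",np.degrees(np.arctan2(v[1],v[0])),np.linalg.norm(v))
```

```text
[437.1 -34.1  82. ]
29.250103166932696 34.080211391188485
27.776163188200115 32.73871738527737
28.932557018940273 33.85524211784027
28.164500859020777 32.54609448850843
wheel [438.7 -33.5  54. ]
base 27.770356886711767
base 26.983870596427572
mark 67.24121007132032 28.422514092421522
mark -11.12227388617358 27.96690413584375
mark 139.42207382822028 30.690441788776397
mark -84.7421732160717 30.37102418943668
mark -151.93879739564534 32.742539886826314
```

Run:
```python
import math
# TCP -> 65mm behind key along -grip axis; current yaw
a=0.4136;dx=530.5-65*math.cos(.295)-439.9;dy=-290.5-65*math.sin(.295)+29.9
ux,uy=(math.cos(a),math.sin(a)),(math.sin(a),-math.cos(a))
print((dx*ux[0]+dy*ux[1])/800,(dx*uy[0]+dy*uy[1])/800,(a-.295)/1.5)
```

```text
-0.10790014484462429 0.33418517182992497 0.07906666666666669
```

```bash
python3 -m inch '[0,0,0,-0.0108,0.0334,0,-1, 0,0,0,-0.0108,0.0334,0,-1, 0,0,0,-0.0108,0.0334,0,-1, 0,0,0,-0.0108,0.0334,0,-1, 0,0,0,-0.0108,0.0334,0,-1, 0,0,0,-0.0108,0.0334,0,-1, 0,0,0,-0.0108,0.0334,0,-1, 0,0,0,-0.0108,0.0334,0,-1, 0,0,0,-0.0108,0.0334,0,-1, 0,0,0,-0.0108,0.0334,0,-1]'; python3 -m inch '[0,0,0.079,0,0,0,-0.5,0,0,0,0,0,0,0.04,0,0,0,0,0,0,0.04,0,0,0,0,0,0,0.04]'
python3 - <<'E'
from plant import *
import cv2,pickle
d=capture("wrist");pickle.dump(d,open("c2.pkl","wb"))
cv2.imwrite("pics/w2.png",cv2.resize(d["image"][70:310,160:480,::-1],(800,600),interpolation=cv2.INTER_CUBIC));o=get_obs();print(o["tool_pos"],o["tcp_rot"])
E
```

```text
time: 2.28
tool_pos: [467.5, -310.8, 237.6]
tcp_rot: [-3.141, -0.0, 0.413]
contact_force: [-0.2, -0.4, 0.5]
grip_width: 91.7
finger_force: 0.0
time: 2.62
tool_pos: [467.5, -308.7, 237.7]
tcp_rot: [-3.141, 0.0, 0.297]
contact_force: [0.2, -0.8, -0.3]
grip_width: 69.5
finger_force: 0.0
[ 467.59448966 -308.59846331  237.81514628] [-3.14135312e+00 -4.68336950e-05  2.96291261e-01]
```

View pics/w2.png

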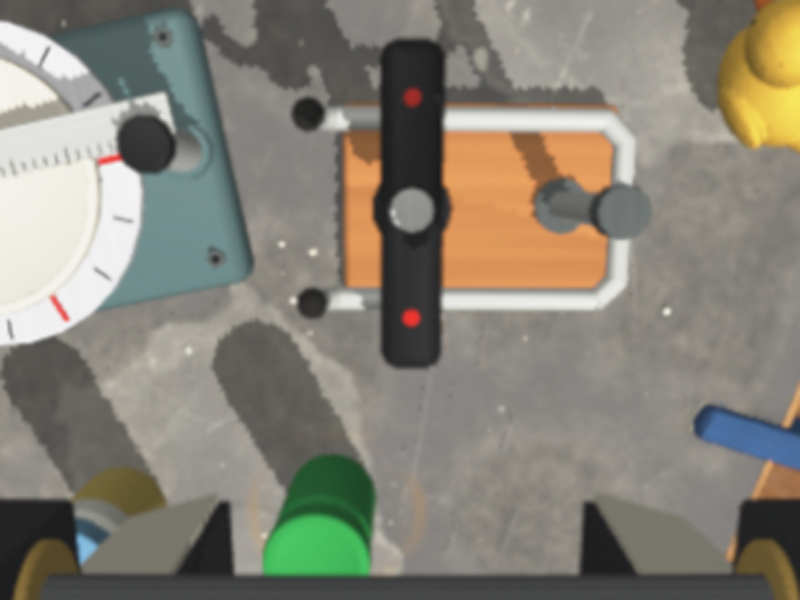

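The key hangs with its centre dot at crop (411,210) and red dots at (412.5,97) and (411,317), nearly parallel to the tool x axis.

Run:
```python
import pickle,math
from h import *
w=pickle.load(open("c2.pkl","rb"));C=lambda x,y:(160+x/2.5-.3,70+y/2.5-.3)
g=lambda x,y,z:atz(w,C(x,y),z)
m,a,b=g(411,210,142),g(412.5,97,142),g(411,317,142)
e1=(g(384,60,142)+g(442,60,142))/2;e2=(g(383,350,142)+g(440,350,142))/2
print(m,a,b,(a+b)/2,math.atan2(*(a-b)[1::-1]),math.atan2(*(e1-e2)[1::-1]))
s,i=[pickle.load(open("c0.pkl","rb"))[n] for n in("scene","side")]
t=tri([(s,(424,249.25)),(i,(343,287)),(w,C(411,210))]);print(t.x,t.fun)
y=.2963;d=m-np.array([467.6,-308.6,0])
print("tool mm",d[0]*math.cos(y)+d[1]*math.sin(y),d[0]*math.sin(y)-d[1]*math.cos(y))
```

```text
[ 529.75659163 -291.43157993  142.        ] [ 558.50978594 -283.02903986  142.        ] [ 501.15773146 -300.21362998  142.        ] [ 529.8337587  -291.62133492  142.        ] 0.29112041506157604 0.2929309420594295
[ 529.80791995 -291.37835391  140.17970818] [ 0.32376199 -0.58828702 -0.76056068  0.41349574 -0.06316283 -0.1489122 ]
tool mm 64.46091143772227 1.7284176511144516
```

```bash
python3 -m inch '[0,0,0.003,0.0269,0.0007,0,0.04, 0,0,0,0.0269,0.0007,0,0.04, 0,0,0,0.0269,0.0007,0,0.04, 0,0,0,0,0,0.025,0.04, 0,0,0,0,0,0.025,0.04, 0,0,0,0,0,0.025,0.04, 0,0,0,0,0,0.025,0.04, 0,0,0,0,0,0.02,0.04, 0,0,0,0,0,0.011,0.04, 0,0,0,0,0,0,0.04]'; python3 -m inch '[0,0,0,0,0,0,0.04,0,0,0,0,0,0,0.04]'
```

```text
time: 3.5
tool_pos: [529.2, -291.3, 131.1]
tcp_rot: [-3.139, 0.002, 0.29]
contact_force: [0.2, 0.3, -0.3]
grip_width: 44.3
finger_force: 0.0
time: 3.67
tool_pos: [530.6, -292.8, 134.3]
tcp_rot: [3.14, -0.001, 0.289]
contact_force: [-1.0, -0.3, -0.3]
grip_width: 43.9
finger_force: 0.0
```

```bash
python3 -m inch '[0,0,0,0,0,0,0.6,0,0,0,0,0,0,0.6,0,0,0,0,0,0,1,0,0,0,0,0,0,1,0,0,0,0,0,0,1,0,0,0,0,0,0,1,0,0,0,0,0,0,1,0,0,0,0,0,0,1]'; python3 -m inch '[0,0,0,0,0,-0.01,1,0,0,0,0,0,-0.01,1,0,0,0,0,0,-0.01,1,0,0,0,0,0,-0.012,1,0,0,0,0,0,-0.015,1,0,0,0,0,0,-0.015,1,0,0,0,0,0,-0.015,1,0,0,0,0,0,-0.015,1,0,0,0,0,0,0,1,0,0,0,0,0,0,1]'
```

```text
time: 4.33
tool_pos: [530.0, -292.6, 133.2]
tcp_rot: [3.141, -0.0, 0.288]
contact_force: [-0.7, 1.3, 3.3]
grip_width: 17.9
finger_force: 30.0
time: 5.17
tool_pos: [530.2, -292.9, 215.5]
tcp_rot: [3.14, -0.001, 0.288]
contact_force: [0.1, -0.3, -1.1]
grip_width: 17.7
finger_force: 30.0
```

```bash
python3 -m inch '[0,0,-0.067,0,0,0,1, 0,0,-0.067,0,0,0,1, 0,0,0,0.006,-0.0424,0,1, 0,0,0,0.006,-0.0424,0,1, 0,0,0,0.006,-0.0424,0,1, 0,0,0,0.006,-0.0424,0,1, 0,0,0,0.006,-0.0424,0,1, 0,0,0,0.006,-0.0424,0,1, 0,0,0,0.006,-0.0424,0,1, 0,0,0,0.006,-0.0424,0,1]'; python3 -m inch '[0,0,0,0,0,0,1,0,0,0,0,0,0,1,0,0,0,0,0,0,1]'
python3 - <<'E'
from plant import *
import cv2,pickle,numpy as np
d={n:capture(n) for n in("scene","side")};pickle.dump(d,open("c3.pkl","wb"))
f=lambda n,x,y:cv2.resize(d[n]["image"][y:y+150,x:x+100,::-1],(400,600),interpolation=cv2.INTER_CUBIC)
cv2.imwrite("pics/s3.png",np.hstack([f("scene",250,150),f("side",245,140)]));o=get_obs();print(o["tool_pos"],o["tcp_rot"])
E
```

```text
time: 6.0
tool_pos: [435.1, -33.6, 213.9]
tcp_rot: [-3.141, 0.001, 0.488]
contact_force: [1.1, 0.9, -1.0]
grip_width: 17.7
finger_force: 30.0
time: 6.25
tool_pos: [436.5, -35.1, 214.4]
tcp_rot: [3.141, 0.0, 0.49]
contact_force: [-0.1, 0.8, -2.8]
grip_width: 17.8
finger_force: 30.0
[436.75236118 -35.8429794  214.31059634] [3.14138050e+00 9.35471084e-05 4.87860197e-01]
```

View pics/s3.png

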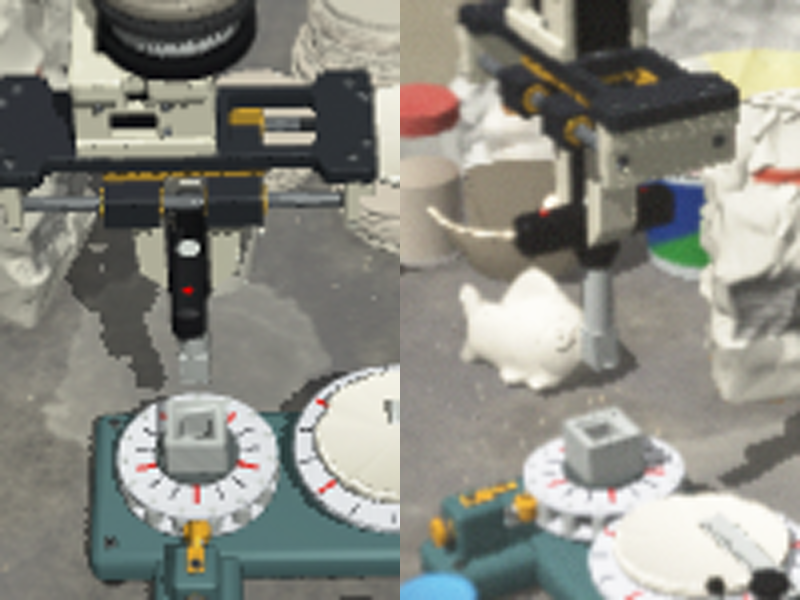

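The key hangs upright in the grip above the socket. Its foot is at scene (298,245) and side (296,230), and the mouth is at scene (298.8,256) and side (295.2,247.5).

Run:
```python
import pickle
from h import *
d=pickle.load(open("c3.pkl","rb"));s,i=d["scene"],d["side"]
for X in([437,-35,124],[437,-35,82],[442,-35,82],[437,-30,82]): print(X,proj(s,X),proj(i,X))
print(tri([(s,(298.2,244.5)),(i,(296,230))]).x,tri([(s,(298.8,256)),(i,(295.2,247.5))]).x)
```

```text
[437, -35, 124] [[299.03821431 242.19954455]] [[294.20992287 230.06408562]]
[437, -35, 82] [[299.69948744 254.45206135]] [[294.80481136 246.39559893]]
[442, -35, 82] [[300.75456809 252.93404553]] [[297.01000472 246.35215889]]
[437, -30, 82] [[297.75065789 253.6851782 ]] [[294.84080447 245.30310887]]
[438.3093759  -31.80684069 119.02635164] [437.02147099 -32.40583089  76.70842875]
```

```bash
python3 -m inch '[0,0,0,0,0,0.016,1,0,0,0,0,0,0.016,1,0,0,0,0,0,0.012,1,0,0,0,0,0,0.005,1,0,0,0,0,0,0.004,1,0,0,0,0,0,0.004,1,0,0,0,0,0,0,1]'; python3 -m inch '[0,0,0,0,0,0.004,1,0,0,0,0,0,0,1]';python3 -m inch '[0,0,0,0,0,0.004,1,0,0,0,0,0,0,1]'
```

```text
time: 6.93
tool_pos: [436.3, -35.1, 168.7]
tcp_rot: [-3.141, 0.0, 0.488]
contact_force: [-0.5, 1.0, -2.4]
grip_width: 17.2
finger_force: 30.0
time: 7.1
tool_pos: [436.3, -35.1, 165.5]
tcp_rot: [-3.142, 0.0, 0.489]
contact_force: [-0.8, 0.2, -3.2]
grip_width: 17.8
finger_force: 30.0
time: 7.27
tool_pos: [436.3, -35.0, 162.2]
tcp_rot: [-3.142, 0.0, 0.489]
contact_force: [-0.2, 0.4, -2.0]
grip_width: 17.4
finger_force: 30.0
```

```bash
python3 -m inch '[0,0,0,0,0,0.004,1,0,0,0,0,0,0.004,1,0,0,0,0,0,0,1]'; python3 -m inch '[0,0,0,0,0,0.0025,1,0,0,0,0,0,0,1]';python3 -m inch '[0,0,0,0,0,0.002,1,0,0,0,0,0,0,1]'
```

```text
time: 7.52
tool_pos: [436.2, -35.1, 155.5]
tcp_rot: [-3.141, 0.001, 0.489]
contact_force: [-0.1, 0.6, -1.8]
grip_width: 17.7
finger_force: 30.0
time: 7.68
tool_pos: [436.3, -35.0, 153.8]
tcp_rot: [-3.141, 0.0, 0.489]
contact_force: [-0.5, 0.9, -2.1]
grip_width: 17.8
finger_force: 30.0
time: 7.85
tool_pos: [436.4, -35.0, 152.3]
tcp_rot: [-3.142, -0.0, 0.489]
contact_force: [-0.6, 1.0, -2.0]
grip_width: 17.3
finger_force: 30.0
```

```bash
python3 -m inch '[0,0,0,0,0,0.0015,1,0,0,0,0,0,0,1]'; python3 -m inch '[0,0,0,0,0,0.0015,1,0,0,0,0,0,0,1,0,0,0,0,0,0,1,0,0,0,0,0,0,1]'
```

```text
time: 8.02
tool_pos: [436.4, -35.0, 151.3]
tcp_rot: [3.142, -0.0, 0.489]
contact_force: [-0.8, 2.2, -1.7]
grip_width: 17.8
finger_force: 30.0
time: 8.35
tool_pos: [436.7, -35.0, 151.1]
tcp_rot: [3.141, -0.001, 0.489]
contact_force: [-2.4, 2.4, 9.0]
grip_width: 17.8
finger_force: 30.0
```

```bash
python3 -m inch '[0,0,0.04,0,0,0,1,0,0,0.04,0,0,0,1,0,0,0.04,0,0,0,1,0,0,0.04,0,0,0,1,0,0,0.04,0,0,0,1,0,0,0.04,0,0,0,1,0,0,0.04,0,0,0,1,0,0,0,0,0,0,1,0,0,0,0,0,0,1]'; python3 -c "
from plant import *;o=get_obs();print(o['moment'],o['tool_pos'],o['contact_force'])"
```

```text
time: 9.1
tool_pos: [436.8, -34.7, 151.2]
tcp_rot: [-3.141, -0.002, 0.068]
contact_force: [-2.4, 4.1, 9.8]
grip_width: 17.6
finger_force: 30.0
[0.9856149  0.71848299 0.0024252 ] [436.75448298 -34.65321057 151.16779937] [-2.4295078   4.05959416  9.75350478]
```

```bash
python3 -m inch '[0,0,0,-0.0006,-0.001,0,1,0,0,0.04,0,0,0,1,0,0,0.04,0,0,0,1,0,0,0.04,0,0,0,1,0,0,0.04,0,0,0,1,0,0,0.04,0,0,0,1,0,0,0.04,0,0,0,1,0,0,0.04,0,0,0,1,0,0,0,0,0,0,1,0,0,0,0,0,0,1]'; python3 -c "
from plant import *;o=get_obs();print(o['moment'],o['tool_pos'],o['contact_force'])"
```

```text
time: 9.93
tool_pos: [436.6, -34.6, 151.2]
tcp_rot: [3.141, -0.002, -0.351]
contact_force: [-2.5, 0.4, 7.4]
grip_width: 17.6
finger_force: 30.0
[ 0.27689766  0.54417048 -0.0492218 ] [436.55623653 -34.59907103 151.17431824] [-2.4681238   0.35472059  7.42392823]
```

Two clicks are done. Now the third, to a total of 1.257 rad (yaw −0.768).

```bash
python3 -m inch '[0,0,0.04,0,0,0,1,0,0,0.04,0,0,0,1,0,0,0.04,0,0,0,1,0,0,0.04,0,0,0,1,0,0,0.04,0,0,0,1,0,0,0.04,0,0,0,1,0,0,0.038,0,0,0,1,0,0,0,0,0,0,1,0,0,0,0,0,0,1]'
python3 - <<'E'
from plant import *
import cv2,numpy as np
o=get_obs();print(o['moment'],o['tool_pos'],o['tcp_rot'],o['contact_force'])
d={n:capture(n)["image"] for n in("scene","side")}
f=lambda n,x,y:cv2.resize(d[n][y:y+150,x:x+100,::-1],(400,600),interpolation=cv2.INTER_CUBIC)
cv2.imwrite("pics/s4.png",np.hstack([f("scene",250,165),f("side",245,150)]))
E
```

```text
time: 10.68
tool_pos: [436.4, -34.8, 151.2]
tcp_rot: [-3.141, -0.002, -0.768]
contact_force: [-1.8, 0.0, 6.8]
grip_width: 17.8
finger_force: 30.0
[ 0.01854638  0.72780251 -0.04342074] [436.39673964 -34.7931956  151.17374369] [-3.14126945e+00 -2.27835196e-03 -7.68134880e-01] [-1.83264212  0.02644189  6.79252137]
```

View pics/s4.png

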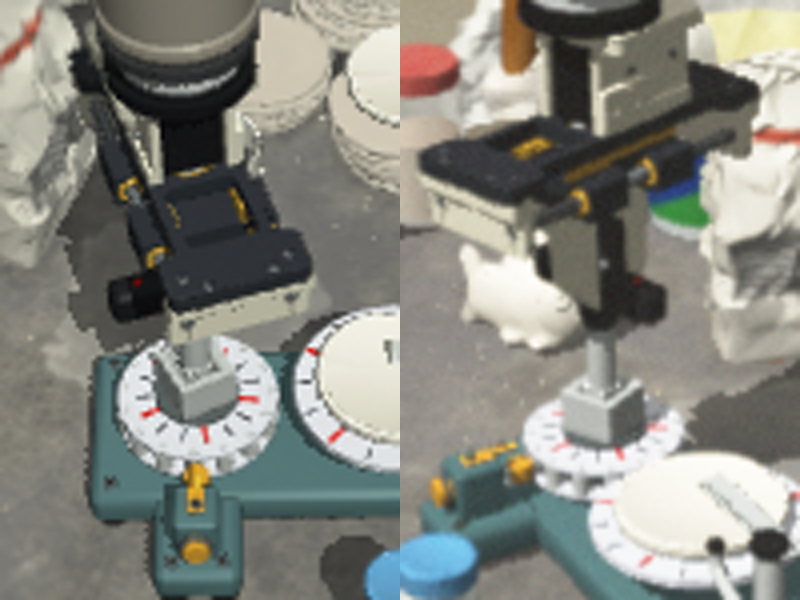

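The key is home and upright, but the bottom red mark sits slightly right of the detent, at crop (206,434) against (197,470). The wheel may be a little short of the stop, so I'll measure the mark angles before and after.

```bash
cat > m.py <<'E'
from plant import *
from h import *
import pickle
from scipy.ndimage import label,center_of_mass
def marks(c,ctr,rlo,rhi,red):
    im=c["image"].astype(int);m=red(im);L,n=label(m);out=[]
    for k in range(1,n+1):
        if (L==k).sum()<2: continue
        y,x=center_of_mass(m,L,k);p=atz(c,(x,y),54)[:2]-ctr;r=np.hypot(*p)
        if rlo<r<rhi: out.append((round(float(np.degrees(np.arctan2(p[1],p[0]))),1),round(float(r),1)))
    return sorted(out)
red=lambda im:(im[...,0]-np.maximum(im[...,1],im[...,2])>45)
a=np.radians(27.7-90)
if __name__=="__main__":
    for nm,ctr,lo,hi in(("wheel",np.array([437,-34.5]),22,46),("plate",np.array([437,-34.5])+115*np.array([np.cos(a),np.sin(a)]),44,64)):
        for n in("scene","side"):
            print(nm,n,"before",marks(pickle.load(open("c0.pkl","rb"))[n],ctr,lo,hi,red));print("   now",marks(capture(n),ctr,lo,hi,red))
    o=get_obs();print(o["moment"],o["tcp_rot"])
E
python3 m.py
```

```text
wheel scene before [(-157.5, 31.4), (-85.3, 27.5), (-6.6, 30.1), (69.2, 35.3), (137.5, 34.5)]
   now [(-148.9, 31.0), (-75.4, 28.4), (146.0, 33.2)]
wheel side before [(-153.1, 28.3), (-78.3, 27.6), (-6.5, 30.9)]
   now [(-144.0, 27.6), (-69.6, 29.0), (2.9, 27.9)]
plate scene before [(-134.9, 48.5), (-58.2, 52.8), (12.0, 59.9), (80.4, 58.6), (149.5, 51.3)]
   now [(-125.3, 48.2), (-49.1, 52.0), (89.1, 58.6), (158.8, 51.7)]
plate side before [(-142.0, 48.5), (18.9, 57.1), (145.2, 57.6)]
   now [(27.0, 60.3), (153.8, 56.3)]
[ 0.04286723  0.72877482 -0.03590144] [-3.14125594e+00 -2.27991181e-03 -7.67922567e-01]
```

The wheel is about 9° (0.157 rad) short, at about 1.10 rad, because of play. I'll nudge on in small steps and measure.

```bash
python3 -m inch '[0,0,0.02,0,0,0,1,0,0,0.02,0,0,0,1,0,0,0,0,0,0,1,0,0,0,0,0,0,1]'; python3 m.py
```

```text
time: 11.32
tool_pos: [436.4, -34.8, 151.2]
tcp_rot: [-3.141, -0.002, -0.828]
contact_force: [-2.5, -0.7, 8.2]
grip_width: 17.7
finger_force: 30.0
wheel scene before [(-157.5, 31.4), (-85.3, 27.5), (-6.6, 30.1), (69.2, 35.3), (137.5, 34.5)]
   now [(-152.5, 30.9), (-80.3, 27.8), (-1.2, 30.0), (142.7, 32.9)]
wheel side before [(-153.1, 28.3), (-78.3, 27.6), (-6.5, 30.9)]
   now [(-146.9, 28.4), (-72.9, 27.5), (-3.2, 30.5)]
plate scene before [(-134.9, 48.5), (-58.2, 52.8), (12.0, 59.9), (80.4, 58.6), (149.5, 51.3)]
   now [(-129.5, 49.4), (-53.3, 51.8), (17.8, 60.2), (85.0, 58.9), (154.7, 51.6)]
plate side before [(-142.0, 48.5), (18.9, 57.1), (145.2, 57.6)]
   now [(-136.0, 45.9), (24.8, 59.5), (150.2, 58.3)]
[-0.02072058  0.73097176 -0.04000418] [-3.14115279e+00 -2.26491870e-03 -8.27875937e-01]
```

```bash
python3 -m inch '[0,0,0.02,0,0,0,1,0,0,0.02,0,0,0,1,0,0,0.015,0,0,0,1,0,0,0,0,0,0,1,0,0,0,0,0,0,1]'; python3 m.py
```

```text
time: 11.93
tool_pos: [436.3, -34.8, 151.2]
tcp_rot: [-3.141, -0.002, -0.91]
contact_force: [-2.1, 0.1, 9.1]
grip_width: 17.9
finger_force: 30.0
wheel scene before [(-157.5, 31.4), (-85.3, 27.5), (-6.6, 30.1), (69.2, 35.3), (137.5, 34.5)]
   now [(-157.1, 32.0), (-85.3, 27.5), (-6.6, 30.1), (137.5, 34.5)]
wheel side before [(-153.1, 28.3), (-78.3, 27.6), (-6.5, 30.9)]
   now [(-153.1, 28.3), (-78.4, 28.9), (-10.8, 33.3)]
plate scene before [(-134.9, 48.5), (-58.2, 52.8), (12.0, 59.9), (80.4, 58.6), (149.5, 51.3)]
   now [(-134.9, 48.5), (-58.1, 51.7), (80.4, 58.6), (149.5, 51.3)]
plate side before [(-142.0, 48.5), (18.9, 57.1), (145.2, 57.6)]
   now [(-142.0, 48.5), (18.9, 57.1)]
[-0.03044009  0.76217254 -0.07028882] [-3.14107068e+00 -2.19673856e-03 -9.10358413e-01]
```

The marks now coincide exactly with their starting pattern, so the wheel is in the third stop. I'll hold briefly and hand in.

```bash
python3 -m inch '[0,0,0,0,0,0,1,0,0,0,0,0,0,1,0,0,0,0,0,0,1,0,0,0,0,0,0,1,0,0,0,0,0,0,1,0,0,0,0,0,0,1]'; python3 -c "
from plant import *;print(close_job())"
```

```text
time: 12.63
tool_pos: [436.3, -34.9, 151.2]
tcp_rot: [-3.141, -0.002, -0.91]
contact_force: [-1.8, -1.2, 8.0]
grip_width: 18.0
finger_force: 30.0
the job is handed in; nothing more can be done
None
```

I handed the job in at 12.6 s with the key gripped, upright and home in the socket, and the wheel at the third stop with its red marks back in their starting pattern; `close_job()` returned no verdict, so I can't confirm a pass.

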